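Shut a two-part plaster mould by pushing

ROBOT

A 6-joint arm with a two-finger parallel gripper is mounted at the origin on the work surface. World frame = base frame: x ahead of the robot, y to its left, z up, the work surface at z = 0. Lengths are in mm, angles in rad, forces in N, time in s.
With the tool pointing down it reaches from about 350 to 775 mm from the base axis. Payload 7.3 kg.
Tool frame: the origin (TCP) lies between the finger pads; the fingertips stand 14 mm ahead of it and the grasp point (between the pads) lies 5 mm behind it; z points along the fingers, y is the line along which they close (so a half turn about z gives the same grasp; the last joint's range is limited). The gripper opens to 92 mm and grips with 3 to 60 N. Pads are 19 mm wide; open, the fingers measure 130 mm over their backs; the gripper's body (75 mm by 190 mm) begins 47 mm behind the grasp point.
Start: joints at [-1.463, 0.342, 1.524, -0, 1.275, -0.146], TCP at [131.841, -508.194, 240.741] pointing down, gripper open.
Joint ranges: [-2.53, 2.53], [-0.77, 2.02], [0.04, 2.7], [-1, 4.14], [0.28, 2.66], [-3.11, 3.11]. Speed limits (rad/s): [2.57, 2.57, 3.14, 3.14, 3.14, 3.14].

INTERFACE

Orientations are given as [roll, pitch, yaw] about the fixed x, y, z axes, in that order (R = Rz(yaw) Ry(pitch) Rx(roll)).
In Python, from plant import get_obs, cams, close_job gives the robot as it stands. The module is installed in compiled form; this text tells all that it offers.
- The arm moves only by the shell command python3 -m creep 'ROWS'. ROWS is JSON, a list of rows, each an object of numbers: "hand": the opening, from 0 (shut) to 1 (fully open); "tx", "ty", "tz": the shift along the tool's x, y, z in m; "spin": the turn about the tool's z in degrees. In form: [{"hand": .., "tx": .., "ty": .., "tz": .., "spin": ..}, ...]. A call has 1 to 5 rows; each row shifts and turns the commanded pose from where the row before left it, along the tool's axes as they then stand; what a row does not reach is not made up. A row lasts 1/8 s, in which the tool goes at most 62.5 mm and 10.7 degrees, less where a joint would pass 70% of its speed; a pose out of reach is approached as far as the arm can. A call is refused whole if a number of a shift passes 0.0625 or a number of a turn 10.7, either way. A call with a gripper value outside its range is refused whole. The fingers move at their own pace and stop on an object; the grip force is fixed at half the most. Time passes only in rows, so rows that do not move let the fingers close. It gives the time, the measured TCP pose, the force, the opening and the grip force at its end, in the units of the state.
- get_obs(): the state, without advancing time (a new reading comes with each control period).
- cams.capture(name): name is "side" or "top"; returns a dict with "color" (400x640x3 uint8, red, green, blue), "K" (3x3 intrinsics, pixels), "R" (3x3) and "t" (3): a world point X has camera coordinates R X + t. Camera axes: x right, y down, z forward; pixel columns grow to the right and rows downward; lengths in mm; the calibration is good to about 2 mm. A picture is of the moment at which its call begins. There is no depth.
- close_job(): hands the job in; it is judged then, once.
The state is a dict: "time": time; "joint_positions": joint angles; "dq": joint speeds; "tau": joint torques, N m; "tool_pos": TCP position; "tcp_rot": TCP orientation; "contact_force": force on the tool from outside, world axes, zero at the start; "moment": the same for the moment, N m; "grip_width": finger opening in mm; "finger_force": force on a finger pad.
Only numpy, scipy, OpenCV 4.12 (cv2) and the standard library are available. Lean on these libraries where they do the work, as an engineer would, in place of code of your own. Each camera call takes 0.05 s, during which the arm holds its last target. There are 200 camera calls.

TASK

Shut the plaster mould: push the loose white half along the board until its parting face lies flat against the fixed cream half and its end lies against the wooden side stop, so that the two halves line up. Only push it, with shut fingers on its outside: do not grip it, tip it or lift it off the board, and keep the fingers out of its hollow. Leave everything else where it is, and finish with the hand clear.

Things in the scene. Friction and masses are not known exactly. Their poses are not given: they have to be found in the camera images.
- mould_half: loose white plaster mould half, 64 mm thick (x), 140 long (y), 55 high, about 0.5 kg. Origin: centre of its underside. +x side (x = +32 mm): flat parting face with a brown half-round hollow in its middle, open at the top, 60 mm wide, 30 deep. The -x side (x = -32) and ends (y = +-70) are plain. Thin blue line across its top. Starts within 0.35 rad of square, 50 to 85 mm short of the seat in x, 30 to 65 mm in y
- seat (a point): point on the board's top where the loose half's origin belongs when shut, with its axes parallel to these (the board's) axes. The fixed half's parting face is the upright plane x = +32 mm, from y = -70 to +70 mm. The side stop's face is the upright plane y = +70 mm, from x = -60 to +90 mm; the stop is 45 mm high. The board's top spans x -200 to +120, y -200 to +160 mm, 12 mm above the table
- jig: fixture fixed to the table: plywood board 320 x 360 x 12 mm with the fixed cream mould half (64 x 140 x 55 mm), the brown wooden side stop (22 mm thick) and a wooden back rail (45 mm high) behind the fixed half. Same axes as the seat, which lies (20, 10, 12) mm from this origin; z up, +x leads away from the robot to the fixed half, +y to the side stop
- sanding_block: cork sanding block, 75 x 40 x 30 mm, lying on the board (bystander). Origin: centre of its underside
- shellac_jar: amber glass jar with black cap, 44 mm across, 55 mm high, standing on the board near its far right corner (bystander). Origin: centre of its underside
- plaster_bowl: steel mixing bowl, 150 mm across, 75 mm high, on the table (bystander). Origin: centre of its underside
- plaster_pot: small white plaster cast of a round pot, 64 mm across, 55 mm high, on the table (bystander). Origin: centre of its underside
- cup: blue plastic cup, 72 mm across the rim, 85 mm high, on the table (bystander). Origin: centre of its underside
- brush: brush with wooden handle, 160 mm long, lying on the table (bystander). Origin: middle of its length, underside
- spatula: steel spatula with wooden handle, 200 mm long, lying on the table (bystander). Origin: middle of its length, underside
Not all that is in view belongs to the job. Leave any green or pink look-alike of the mould_half alone.

How it is judged (in metres and radians):
At the end, for the whole second after the job is handed in: The loose half stands at rest flat on the board, within 4 mm of the fixed half and within 4 mm of the side stop, square to them within 0.03 rad (x of mould_half in the frame of seat between -0.004 and 0.003 m and y of mould_half in the frame of seat between -0.004 and 0.003 m and z of mould_half in the frame of seat between -0.003 and 0.003 m and angle between the x axis of mould_half and the x axis of seat, either way round below 0.03 rad and angle between mould_half's own z axis and vertical below 0.03 rad and linear speed of mould_half below 0.01 m/s); the robot touches nothing.
It fails at once if the loose half is lifted off the board (6 mm) (height (world z) of mould_half above 0.018 m).
It fails at once if the loose half is tipped (0.15 rad) (angle between mould_half's own z axis and vertical above 0.15 rad).
It fails at once if the loose half is gripped, or the fingers work inside its hollow (grasp point inside its outline while the fingers touch it) (x of the grasp point in the frame of mould_half between -0.027 and 0.027 m and y of the grasp point in the frame of mould_half between -0.065 and 0.065 m and z of the grasp point in the frame of mould_half below 0.05 m and contact force between the fingers and mould_half above 0.5 N).
It fails at once if a bystander is moved by more than 15 mm (distance of any of sanding_block, shellac_jar, plaster_bowl, plaster_pot, cup, brush, spatula from where it was at the start of the episode above 0.015 m).
It also fails if it takes over 72 s, if anything falls off the work surface, if the arm or the gripper's body presses on something with over 40 N, if the wrist force passes 120 N, or if a joint passes its speed limit or range.

## Working session

There is one attempt and no reset: what is moved stays moved. The work goes in short steps, Python scripts to look and compute and a shell command to move; the robot and the scene stay as the last step left them, time stands still between calls to the robot, and variables do not carry over. Pictures are saved under pics/ and viewed, at most 10 in all, crops included, and the job is handed in when it is done.

```bash
mkdir -p pics
python3 - <<'E'
from plant import get_obs,cams
import cv2,pickle
o=get_obs();print({k:o[k] for k in('time','tool_pos','tcp_rot','grip_width')})
d={}
for n in('top','side'):
    c=cams.capture(n);d[n]=c;cv2.imwrite(f'pics/{n}0.png',c['color'][:,:,::-1]);print(n,c['K'].tolist(),c['R'].round(3).tolist(),c['t'].round(1).tolist())
pickle.dump(d,open('d0.pkl','wb'))
E
```

```text
{'time': 0.0, 'tool_pos': array([ 131.80611175, -507.79529249,  240.06398163]), 'tcp_rot': array([-3.14011184e+00, -1.98295136e-04,  2.53832252e-01]), 'grip_width': 91.63655616025585}
top [[378.6504814775272, 0.0, 321.7902986479684], [0.0, 378.6504814775272, 198.3404457034121], [0.0, 0.0, 1.0]] [[0.012, -1.0, 0.001], [-0.998, -0.012, -0.059], [0.059, -0.0, -0.998]] [-28.0, 495.2, 1164.4]
side [[439.2035744716875, 0.0, 315.42545925534876], [0.0, 439.2035744716875, 202.51342929634666], [0.0, 0.0, 1.0]] [[-0.973, -0.231, 0.01], [-0.18, 0.73, -0.659], [0.145, -0.643, -0.752]] [473.1, 133.7, 1076.7]
```

View pics/top0.png

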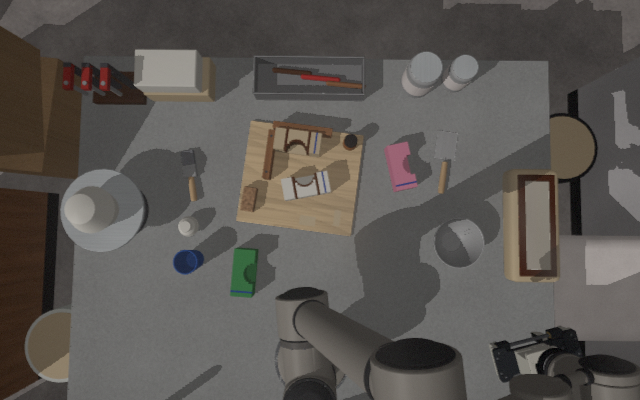

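View pics/side0.png

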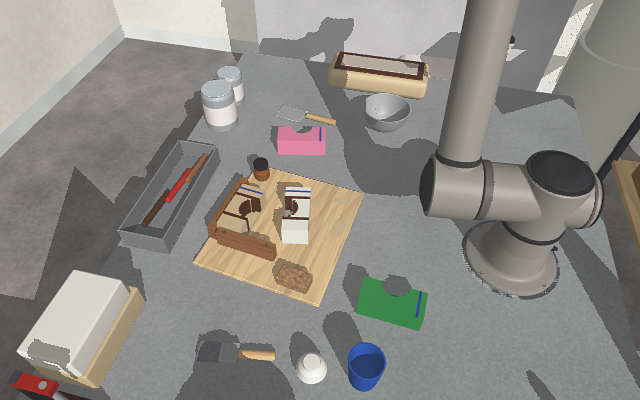

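The top view shows the board with corners near (250,122), (364,135), (352,235) and (237,222). The stop is at (268,155), the fixed half at (297,143), the loose half at (306,185), the cork block at (249,198) and the jar at (350,142). The side view shows the same scene with nothing in front of the loose half (296,215). I'll zoom in on both.

Run:
```python
import cv2,pickle,numpy as np
d=pickle.load(open('d0.pkl','rb'))
a=d['top']['color'][115:240,230:370,::-1];b=d['side']['color'][160:310,190:370,::-1]
cv2.imwrite('pics/ztop.png',cv2.resize(a,None,fx=4.5,fy=4.5,interpolation=cv2.INTER_CUBIC))
cv2.imwrite('pics/zside.png',cv2.resize(b,None,fx=4,fy=4,interpolation=cv2.INTER_CUBIC))
```

```text
(no output)
```

View pics/ztop.png

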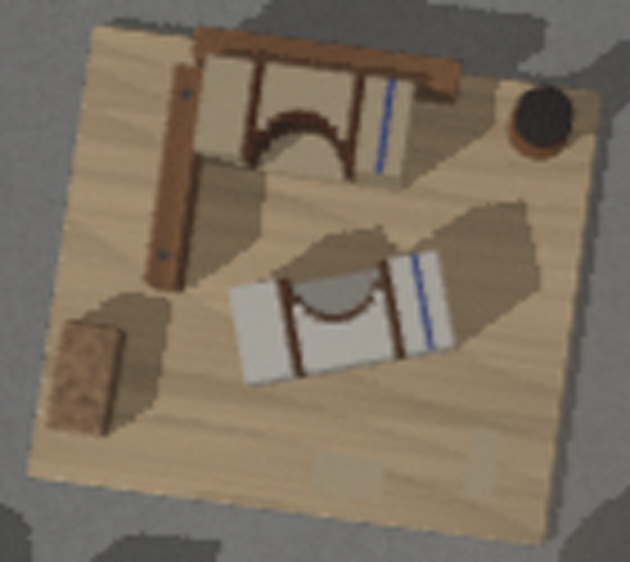

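View pics/zside.png

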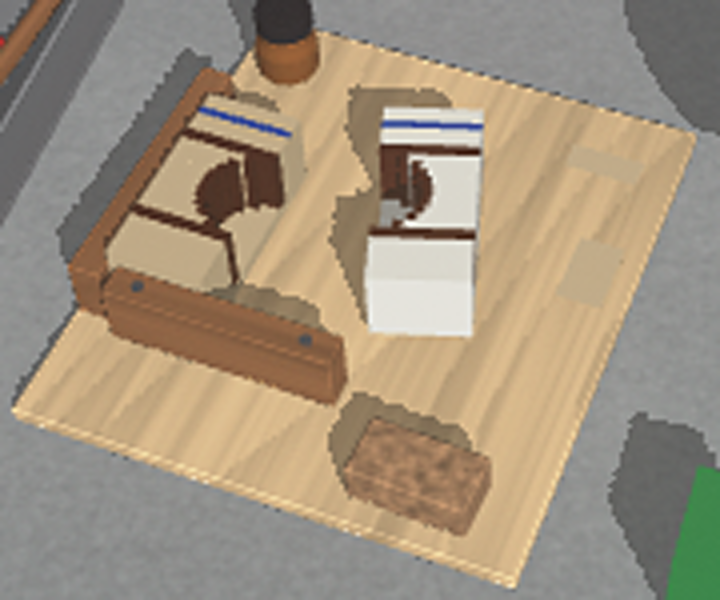

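The top zoom shows the loose half's top corners at (230,290), (437,250), (455,345) and (247,385), and the board corners at (93,26), (601,92), (546,543) and (29,477). The side zoom shows the loose half's top corners at (382,107), (482,110), (367,236) and (474,238), and the board corners at (318,30), (696,136), (515,587) and (14,409). Next I triangulate these.

```bash
cat > h.py <<'E'
import numpy as np,cv2,pickle
d=pickle.load(open('d0.pkl','rb'))
def unz(n,p):
    p=np.array(p,float);s,o=((4.5,(230,115)) if n=='top' else (4,(190,160)))
    return (p+.5)/s-.5+np.array(o)
def ray(n,p):
    c=d[n];R=np.array(c['R']);v=R.T@np.linalg.inv(c['K'])@np.r_[p,1];return -R.T@np.array(c['t']),v/np.linalg.norm(v)
def onz(n,p,z):
    o,v=ray(n,p);return o+v*(z-o[2])/v[2]
def tri(a,b):
    o1,v1=ray('top',a);o2,v2=ray('side',b)
    s=np.linalg.lstsq(np.c_[v1,-v2],o2-o1,rcond=None)[0];p,q=o1+s[0]*v1,o2+s[1]*v2
    return (p+q)/2,np.linalg.norm(p-q)
def fit(loc,w):  # planar pose of local points on world points
    l=np.array(loc,float);w=np.array(w)[:,:2];lc,wc=l.mean(0),w.mean(0);a,b=l-lc,w-wc
    th=np.arctan2((a[:,0]*b[:,1]-a[:,1]*b[:,0]).sum(),(a*b).sum());R=np.array([[np.cos(th),-np.sin(th)],[np.sin(th),np.cos(th)]])
    t=wc-R@lc;return t,th,np.linalg.norm(w-(l@R.T+t),axis=1)
E
python3 - <<'E'
from h import *
np.set_printoptions(precision=2,suppress=True)
bl=[(120,160),(120,-200),(-200,-200),(-200,160)]
bt=unz('top',[(93,26),(601,92),(546,543),(29,477)]);bs=unz('side',[(14,409),(318,30),(696,136),(515,587)])
ll=[(32,70),(32,-70),(-32,-70),(-32,70)]
lt=unz('top',[(230,290),(437,250),(455,345),(247,385)]);ls=unz('side',[(367,236),(382,107),(482,110),(474,238)])
S={}
for nm,l,a,b,z in(('board',bl,bt,bs,12),('loose',ll,lt,ls,67)):
    T=[tri(p,q) for p,q in zip(a,b)];print(nm,'z,gap',[(t[0][2].round(1),t[1].round(1)) for t in T])
    for k,w in(('tri',[t[0] for t in T]),('top',[onz('top',p,z) for p in a]),('side',[onz('side',p,z) for p in b])):
        t,th,e=fit(l,w);print(k,t,th,e);S[nm,k]=(t,th)
for k in('tri','top','side'):
    (t,th),(u,ph)=S['board',k],S['loose',k];R=np.array([[np.cos(th),-np.sin(th)],[np.sin(th),np.cos(th)]]);print(k,'loose in seat',R.T@(u-t),ph-th)
t,th=S['board','tri'];R=np.array([[np.cos(th),-np.sin(th)],[np.sin(th),np.cos(th)]])
for nm,z,p in(('stop',57,[(150,285),(182,290),(196,70)]),('block',42,[(67,322),(121,328),(104,434),(48,428)]),('fixed',67,[(197,153),(400,186)])):
    print(nm,[(R.T@(onz('top',unz('top',q),z)[:2]-t)) for q in p])
E
```

```text
board z,gap [(np.float64(16.2), np.float64(3.2)), (np.float64(8.2), np.float64(37.3)), (np.float64(9.3), np.float64(3.5)), (np.float64(8.5), np.float64(1.4))]
tri [596.81  60.12] -0.13324010811875642 [ 2.67 10.33  8.5   2.67]
top [602.38  61.86] -0.1160597607192352 [0.67 1.64 1.35 0.86]
side [591.24  60.63] -0.15450038599102184 [ 3.68 22.   16.44  4.59]
loose z,gap [(np.float64(104.9), np.float64(0.7)), (np.float64(68.8), np.float64(0.9)), (np.float64(69.1), np.float64(1.1)), (np.float64(106.5), np.float64(0.9))]
tri [529.49  24.45] 0.2186421515678224 [2.76 1.15 2.44 1.27]
top [531.19  26.45] 0.20194650621982269 [0.29 0.29 0.21 0.26]
side [534.25   8.49] 0.19792418700519285 [15.94 16.67 16.45 17.19]
tri loose in seat [-61.99 -44.29] 0.3518822596865788
top loose in seat [-66.61 -43.41] 0.31800626693905787
side loose in seat [-48.28 -60.28] 0.35242457299621466
stop [array([-56.79,  88.95]), array([-57.02,  67.26]), array([91.58, 80.66])]
block [array([-88.46, 143.22]), array([-87.19, 106.43]), array([-159.71,  106.68]), array([-161.18,  144.67])]
fixed [array([34.15, 69.86]), array([ 31.8 , -67.15])]
```

```bash
python3 - <<'E'
from h import *
np.set_printoptions(precision=1,suppress=True)
for p,q in(((230,290),(369,282)),((437,250),(382,107)),((455,345),(482,110)),((247,385),(473,282))): print(*tri(unz('top',p),unz('side',q)))
E
cat > st.py <<'E'
# tool pose in seat frame (mm, rad) and force in seat axes
from plant import get_obs
import numpy as np
T=np.array([602.4,61.9]);th=-.116;R=np.array([[np.cos(th),-np.sin(th)],[np.sin(th),np.cos(th)]])
o=get_obs();p=np.array(o['tool_pos']);f=np.array(o['contact_force'])
print('t',round(float(o['time']),2),'xy',(R.T@(p[:2]-T)).round(1),'z',p[2].round(1),'rot',(np.array(o['tcp_rot'])).round(3),'F',(R.T@f[:2]).round(1),f[2].round(1),'w',round(float(o['grip_width']),1))
E
python3 -m creep '[{"hand":0,"tx":0,"ty":0,"tz":0,"spin":10.6},{"hand":0,"tx":0,"ty":0,"tz":0,"spin":10.6},{"hand":0,"tx":0.04,"ty":-0.045,"tz":0,"spin":0},{"hand":0,"tx":0.04,"ty":-0.045,"tz":0,"spin":0},{"hand":0,"tx":0.04,"ty":-0.045,"tz":0,"spin":0}]'
python3 -m creep '[{"hand":0,"tx":0.02,"ty":-0.05,"tz":0,"spin":0},{"hand":0,"tx":0.02,"ty":-0.05,"tz":0,"spin":0},{"hand":0,"tx":0.02,"ty":-0.05,"tz":0,"spin":0},{"hand":0,"tx":0.02,"ty":-0.05,"tz":0,"spin":0},{"hand":0,"tx":0.02,"ty":-0.05,"tz":0,"spin":0}]'
python3 -m creep '[{"hand":0,"tx":0.006,"ty":-0.045,"tz":0,"spin":0},{"hand":0,"tx":0.006,"ty":-0.045,"tz":0,"spin":0},{"hand":0,"tx":0.006,"ty":-0.045,"tz":0,"spin":0},{"hand":0,"tx":0.006,"ty":-0.045,"tz":0,"spin":0},{"hand":0,"tx":0.006,"ty":-0.045,"tz":0,"spin":0}]'; python3 st.py
```

```text
[546.7 100.9  66.2] 3.8708611649280527
[576.2 -35.8  68.8] 0.926097765626155
[513.  -48.4  69.1] 1.122721655635829
[484.9  88.5  69.3] 1.1817908584377708
time: 0.72
tool_pos: [267.6, -386.6, 240.4]
tcp_rot: [-3.141, 0.0, -0.117]
contact_force: [0.1, -1.1, -0.6]
grip_width: 46.4
finger_force: 0.0
time: 1.35
tool_pos: [395.5, -149.6, 240.6]
tcp_rot: [3.142, 0.0, -0.116]
contact_force: [0.4, -0.4, -0.5]
grip_width: 0.5
finger_force: 0.0
time: 1.98
tool_pos: [450.9, 70.2, 240.5]
tcp_rot: [3.141, 0.0, -0.116]
contact_force: [0.5, 0.1, -0.8]
grip_width: 0.5
finger_force: 0.0
t 1.98 xy [-151.4   -9.2] z 240.5 rot [ 3.141  0.    -0.116] F [0.5 0.2] -0.8 w 0.5
```

```bash
python3 -m creep '[{"hand":0,"tz":0.05,"tx":0,"ty":0,"spin":0},{"hand":0,"tz":0.05,"tx":0,"ty":0,"spin":0},{"hand":0,"tz":0.05,"tx":0,"ty":0,"spin":0},{"hand":0,"tz":0.04,"tx":0,"ty":0,"spin":0},{"hand":0,"tz":0.014,"tx":0,"ty":0,"spin":0}]'; python3 st.py
python3 -m creep '[{"hand":0,"tx":0.005,"ty":0,"tz":0,"spin":0},{"hand":0,"tx":0.005,"ty":0,"tz":0,"spin":0},{"hand":0,"tx":0.005,"ty":0,"tz":0,"spin":0},{"hand":0,"tx":0.005,"ty":0,"tz":0,"spin":0},{"hand":0,"tx":0.005,"ty":0,"tz":0,"spin":0}]' |grep force; python3 st.py
python3 -m creep '[{"hand":0,"tx":0.005,"ty":0,"tz":0,"spin":0},{"hand":0,"tx":0.005,"ty":0,"tz":0,"spin":0},{"hand":0,"tx":0.005,"ty":0,"tz":0,"spin":0},{"hand":0,"tx":0.005,"ty":0,"tz":0,"spin":0},{"hand":0,"tx":0.003,"ty":0,"tz":0,"spin":0}]' |grep force; python3 st.py
python3 - <<'E'
from plant import cams
import cv2
a=cams.capture('top')['color'][115:240,230:370,::-1]
cv2.imwrite('pics/z1.png',cv2.resize(a,None,fx=4.5,fy=4.5,interpolation=cv2.INTER_CUBIC))
E
```

```text
time: 2.6
tool_pos: [449.3, 68.7, 34.7]
tcp_rot: [3.141, 0.005, -0.116]
contact_force: [0.0, 0.1, -0.0]
grip_width: 0.1
finger_force: 0.0
t 2.6 xy [-152.8  -11. ] z 34.7 rot [ 3.141  0.005 -0.116] F [0.  0.1] -0.0 w 0.1
contact_force: [-2.9, 1.6, 1.1]
finger_force: 1.1
t 3.23 xy [-126.2  -10.8] z 37.0 rot [ 3.142  0.    -0.116] F [-3.1  1.2] 1.1 w 0.5
contact_force: [-2.3, 1.1, 0.6]
finger_force: 1.0
t 3.85 xy [-102.9  -10.8] z 36.7 rot [ 3.142 -0.    -0.116] F [-2.4  0.8] 0.6 w 0.6
```

View pics/z1.png

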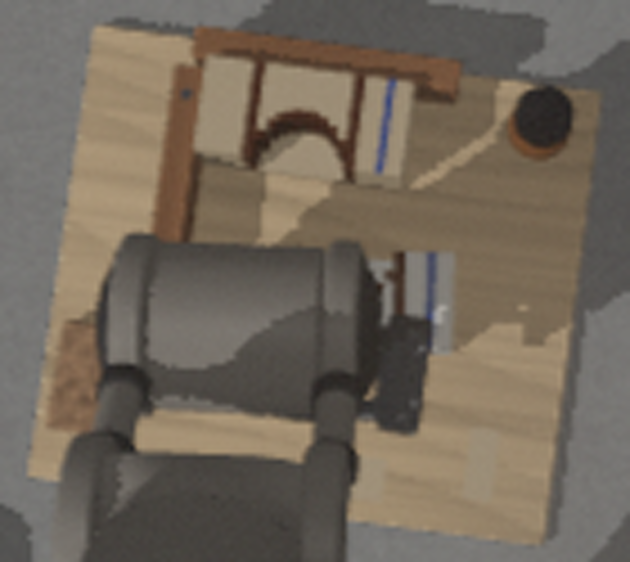

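The picture shows the blue line running from (431,252) to (436,325), so about 0.19 rad of turn is left. I'll keep pushing at this end.

```bash
python3 -m creep '[{"hand":0,"tx":0.005,"ty":0,"tz":0,"spin":0},{"hand":0,"tx":0.005,"ty":0,"tz":0,"spin":0},{"hand":0,"tx":0.005,"ty":0,"tz":0,"spin":0},{"hand":0,"tx":0.005,"ty":0,"tz":0,"spin":0},{"hand":0,"tx":0.003,"ty":0,"tz":0,"spin":0}]' |grep force; python3 st.py
python3 -m creep '[{"hand":0,"tx":-0.03,"ty":0,"tz":0,"spin":0},{"hand":0,"tx":-0.03,"ty":0,"tz":0,"spin":0},{"hand":0,"tx":0,"ty":0,"tz":-0.06,"spin":0},{"hand":0,"tx":-0.06,"ty":0,"tz":-0.01,"spin":0},{"hand":0,"tx":0,"ty":0.06,"tz":0,"spin":0}]' |grep force; 
python3 -m creep '[{"hand":0,"tx":0,"ty":0.06,"tz":0,"spin":0},{"hand":0,"tx":0,"ty":0.06,"tz":0,"spin":0},{"hand":0,"tx":0,"ty":0.06,"tz":0,"spin":0}]' |grep force; python3 st.py
python3 - <<'E'
from plant import cams
import cv2
a=cams.capture('top')['color'][115:240,230:370,::-1]
cv2.imwrite('pics/z2.png',cv2.resize(a,None,fx=4.5,fy=4.5,interpolation=cv2.INTER_CUBIC))
E
```

```text
contact_force: [-2.8, 0.8, 2.1]
finger_force: 2.0
t 4.53 xy [-80.  -10.8] z 36.7 rot [ 3.142  0.    -0.116] F [-2.9  0.5] 2.1 w 0.5
contact_force: [2.0, -1.3, -0.9]
finger_force: 0.0
contact_force: [0.8, -0.0, 0.1]
finger_force: 0.0
t 5.53 xy [-199.4 -253.5] z 107.3 rot [ 3.14e+00 -3.00e-03 -1.16e-01] F [0.8 0.1] 0.1 w 0.5
```

View pics/z2.png

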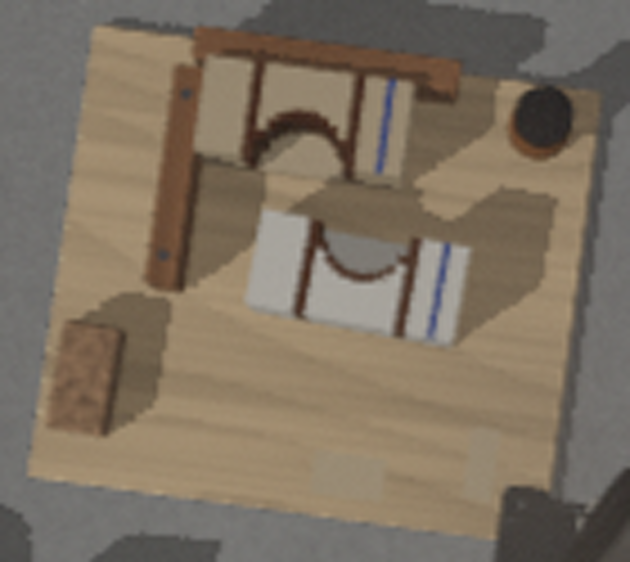

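Corners are now at (264,208), (470,243), (455,346) and (246,305). The half is nearly square, turned slightly too far.

```bash
cat >> h.py <<'E'
def seat(c):
    u,ph,e=fit([(32,70),(32,-70),(-32,-70),(-32,70)],[onz('top',p,67) for p in unz('top',c)])
    th=-.116;R=np.array([[np.cos(th),-np.sin(th)],[np.sin(th),np.cos(th)]]);print('loose in seat',(R.T@(u-[602.4,61.9])).round(1),round(ph-th,3),e.round(1))
E
python3 -c "
from h import *
seat([(264,208),(470,243),(455,346),(246,305)])"
```

```text
loose in seat [-37.5 -50.6] -0.05 [1.2 2.6 3.1 0.6]
```

```bash
python3 -m creep '[{"hand":0,"tx":0.023,"ty":-0.049,"tz":0,"spin":0},{"hand":0,"tx":0.023,"ty":-0.049,"tz":0,"spin":0},{"hand":0,"tx":0.023,"ty":-0.049,"tz":0,"spin":0},{"hand":0,"tx":0.023,"ty":-0.049,"tz":0,"spin":0},{"hand":0,"tx":0,"ty":0,"tz":0.02,"spin":0}]' >/dev/null
python3 -m creep '[{"hand":0,"tx":0,"ty":0,"tz":0.03,"spin":0},{"hand":0,"tx":0,"ty":0,"tz":0.02,"spin":0},{"hand":0,"tx":0.005,"ty":0,"tz":0,"spin":0},{"hand":0,"tx":0.005,"ty":0,"tz":0,"spin":0},{"hand":0,"tx":0.005,"ty":0,"tz":0,"spin":0}]' >/dev/null; python3 st.py
python3 -m creep '[{"hand":0,"tx":0.006,"ty":0,"tz":0,"spin":0},{"hand":0,"tx":0.006,"ty":0,"tz":0,"spin":0},{"hand":0,"tx":0.006,"ty":0,"tz":0,"spin":0},{"hand":0,"tx":0.006,"ty":0,"tz":0,"spin":0},{"hand":0,"tx":0.006,"ty":0,"tz":0,"spin":0}]' >/dev/null; python3 st.py
python3 -m creep '[{"hand":0,"tx":0.002,"ty":0,"tz":0,"spin":0},{"hand":0,"tx":0.002,"ty":0,"tz":0,"spin":0},{"hand":0,"tx":0.002,"ty":0,"tz":0,"spin":0},{"hand":0,"tx":0,"ty":0,"tz":0,"spin":0}]' >/dev/null; python3 st.py
```

```text
t 6.83 xy [-91.9 -54.9] z 37.7 rot [ 3.141e+00 -3.000e-03 -1.160e-01] F [-0.8  0.2] -0.1 w 0.5
t 7.45 xy [-63.3 -54.7] z 36.6 rot [-3.142e+00  1.000e-03 -1.160e-01] F [-4. -1.] 2.6 w 0.5
t 7.95 xy [-56.9 -54.8] z 36.6 rot [ 3.142e+00 -1.000e-03 -1.160e-01] F [-1.3  0.3] 0.1 w 0.5
```

```bash
python3 -m creep '[{"hand":0,"tx":0.003,"ty":0,"tz":0,"spin":0},{"hand":0,"tx":0.003,"ty":0,"tz":0,"spin":0},{"hand":0,"tx":0.003,"ty":0,"tz":0,"spin":0},{"hand":0,"tx":0.002,"ty":0,"tz":0,"spin":0}]' >/dev/null; python3 st.py
python3 -m creep '[{"hand":0,"tx":0.001,"ty":0,"tz":0,"spin":0},{"hand":0,"tx":0.001,"ty":0,"tz":0,"spin":0}]' >/dev/null; python3 st.py
python3 -m creep '[{"hand":0,"tx":0.001,"ty":0,"tz":0,"spin":0},{"hand":0,"tx":0.001,"ty":0,"tz":0,"spin":0}]' >/dev/null; python3 st.py
```

```text
t 8.45 xy [-46.1 -54.9] z 36.6 rot [ 3.141 -0.    -0.116] F [-2.7  0.6] -0.6 w 0.4
t 8.7 xy [-44.3 -54.8] z 36.6 rot [ 3.142  0.    -0.116] F [-2.1 -0.4] -1.1 w 0.5
t 8.95 xy [-43.7 -54.8] z 36.7 rot [ 3.141e+00  3.000e-03 -1.160e-01] F [-10.3  -0.2] 4.4 w 0.6
```

```bash
python3 -m creep '[{"hand":0,"tx":0.001,"ty":0,"tz":0,"spin":0},{"hand":0,"tx":0,"ty":0,"tz":0,"spin":0}]' >/dev/null; python3 st.py
python3 -m creep '[{"hand":0,"tx":-0.02,"ty":0,"tz":0,"spin":0},{"hand":0,"tx":-0.03,"ty":0,"tz":0,"spin":0},{"hand":0,"tx":0,"ty":0,"tz":-0.05,"spin":0},{"hand":0,"tx":0,"ty":0.055,"tz":-0.02,"spin":0},{"hand":0,"tx":0,"ty":0.055,"tz":0,"spin":0}]' >/dev/null
python3 -m creep '[{"hand":0,"tx":-0.04,"ty":0.05,"tz":0,"spin":0},{"hand":0,"tx":-0.04,"ty":0.05,"tz":0,"spin":0},{"hand":0,"tx":0,"ty":0,"tz":0,"spin":0}]' >/dev/null; python3 st.py
python3 - <<'E'
from plant import cams
import cv2
a=cams.capture('top')['color'][115:240,230:370,::-1]
cv2.imwrite('pics/z3.png',cv2.resize(a,None,fx=4.5,fy=4.5,interpolation=cv2.INTER_CUBIC))
E
```

```text
t 9.2 xy [-43.7 -54.8] z 36.7 rot [ 3.141  0.005 -0.116] F [-10.5  -1. ] 6.1 w 0.3
t 10.2 xy [-170.5 -265.7] z 107.3 rot [ 3.14e+00 -2.00e-03 -1.22e-01] F [ 0.2 -0.6] 0.7 w 0.4
```

View pics/z3.png

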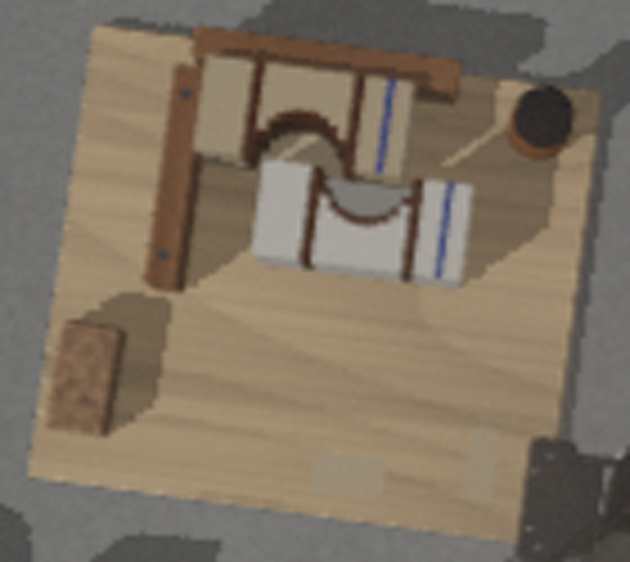

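Loose corners are near (264,158), (474,183), (461,286) and (252,260). It lies flat against the fixed half and about 45 mm short of the stop in y, so I push its right end next.

```bash
python3 -m creep '[{"hand":0,"tx":0.056,"ty":-0.02,"tz":0,"spin":0},{"hand":0,"tx":0.056,"ty":-0.035,"tz":0,"spin":0},{"hand":0,"tx":0.056,"ty":-0.045,"tz":0,"spin":0},{"hand":0,"tx":0,"ty":0,"tz":0,"spin":0}]' >/dev/null;python3 st.py
python3 -m creep '[{"hand":0,"tx":0,"ty":0,"tz":0.04,"spin":0},{"hand":0,"tx":0,"ty":0,"tz":0.03,"spin":0},{"hand":0,"tx":0,"ty":-0.005,"tz":0,"spin":0},{"hand":0,"tx":0,"ty":-0.005,"tz":0,"spin":0},{"hand":0,"tx":0,"ty":-0.005,"tz":0,"spin":0}]' >/dev/null; python3 st.py
python3 -m creep '[{"hand":0,"tx":0,"ty":-0.005,"tz":0,"spin":0},{"hand":0,"tx":0,"ty":-0.005,"tz":0,"spin":0},{"hand":0,"tx":0,"ty":-0.005,"tz":0,"spin":0},{"hand":0,"tx":0,"ty":-0.005,"tz":0,"spin":0},{"hand":0,"tx":0,"ty":-0.005,"tz":0,"spin":0}]' >/dev/null; python3 st.py
```

```text
t 10.75 xy [  -7.7 -165.7] z 106.7 rot [-3.142 -0.004 -0.11 ] F [-0.6 -0.5] 0.5 w 0.4
t 11.38 xy [ -10.6 -154.7] z 38.3 rot [ 3.141e+00 -3.000e-03 -1.160e-01] F [0.2 0.8] 0.7 w 0.6
t 12.0 xy [ -11.8 -130.7] z 36.9 rot [ 3.141  0.    -0.116] F [-2.8 -5. ] 2.6 w 0.5
```

```bash
python3 -m creep '[{"hand":0,"tx":0,"ty":0.012,"tz":0,"spin":0},{"hand":0,"tx":0.013,"ty":0,"tz":0,"spin":0},{"hand":0,"tx":0,"ty":-0.006,"tz":0,"spin":0},{"hand":0,"tx":0,"ty":-0.005,"tz":0,"spin":0},{"hand":0,"tx":0,"ty":-0.005,"tz":0,"spin":0}]' >/dev/null;python3 st.py
python3 -m creep '[{"hand":0,"tx":0,"ty":-0.005,"tz":0,"spin":0},{"hand":0,"tx":0,"ty":-0.005,"tz":0,"spin":0},{"hand":0,"tx":0,"ty":-0.005,"tz":0,"spin":0},{"hand":0,"tx":0,"ty":-0.005,"tz":0,"spin":0},{"hand":0,"tx":0,"ty":-0.003,"tz":0,"spin":0}]' >/dev/null; python3 st.py
python3 -m creep '[{"hand":0,"tx":0,"ty":-0.003,"tz":0,"spin":0},{"hand":0,"tx":0,"ty":-0.002,"tz":0,"spin":0},{"hand":0,"tx":0,"ty":-0.002,"tz":0,"spin":0},{"hand":0,"tx":0,"ty":0,"tz":0,"spin":0}]' >/dev/null; python3 st.py
```

```text
t 12.62 xy [   0.8 -126. ] z 36.5 rot [ 3.141e+00  1.000e-03 -1.160e-01] F [-0.6 -2.3] -1.2 w 0.7
t 13.25 xy [   1.1 -102.8] z 36.6 rot [ 3.141e+00  1.000e-03 -1.160e-01] F [-0.6 -4.1] -1.5 w 0.3
t 13.75 xy [  1.5 -95.9] z 36.8 rot [-3.141 -0.    -0.116] F [-0.8 -1.6] 0.2 w 0.3
```

```bash
python3 -m creep '[{"hand":0,"tx":0,"ty":-0.002,"tz":0,"spin":0},{"hand":0,"tx":0,"ty":-0.002,"tz":0,"spin":0}]' >/dev/null;python3 st.py
python3 -m creep '[{"hand":0,"tx":0,"ty":-0.001,"tz":0,"spin":0},{"hand":0,"tx":0,"ty":-0.001,"tz":0,"spin":0}]' >/dev/null;python3 st.py
python3 -m creep '[{"hand":0,"tx":0,"ty":-0.001,"tz":0,"spin":0},{"hand":0,"tx":0,"ty":-0.001,"tz":0,"spin":0}]' >/dev/null;python3 st.py
```

```text
t 14.0 xy [  1.5 -92.2] z 36.8 rot [ 3.141 -0.    -0.116] F [-0.4 -4.1] -0.1 w 0.4
t 14.25 xy [  1.5 -91.4] z 36.9 rot [ 3.14  -0.    -0.116] F [ -2.6 -12.5] 0.4 w 0.4
t 14.5 xy [  1.5 -91.3] z 37.0 rot [ 3.137  0.    -0.116] F [ -3.5 -20.7] 1.8 w 0.1
```

```bash
python3 -m creep '[{"hand":0,"tx":0,"ty":0.03,"tz":0,"spin":0},{"hand":0,"tx":0,"ty":0,"tz":-0.05,"spin":0},{"hand":0,"tx":-0.05,"ty":0,"tz":-0.02,"spin":0},{"hand":0,"tx":-0.05,"ty":0,"tz":0,"spin":0},{"hand":0,"tx":0,"ty":-0.06,"tz":0,"spin":0}]' >/dev/null
python3 -m creep '[{"hand":0,"tx":0,"ty":-0.06,"tz":0,"spin":0},{"hand":0,"tx":0,"ty":0,"tz":0,"spin":0},{"hand":0,"tx":0,"ty":0,"tz":0,"spin":0}]' >/dev/null;python3 st.py
```

```text
t 15.5 xy [-98.5   2.3] z 106.8 rot [-3.141e+00 -1.000e-03 -1.150e-01] F [-0.2 -0.2] -0.2 w 0.3
```

```bash
python3 -m creep '[{"hand":0,"tx":0,"ty":0,"tz":0.04,"spin":0},{"hand":0,"tx":0,"ty":0,"tz":0.03,"spin":0},{"hand":0,"tx":0.014,"ty":0,"tz":0,"spin":0},{"hand":0,"tx":0.014,"ty":0,"tz":0,"spin":0},{"hand":0,"tx":0.014,"ty":0,"tz":0,"spin":0}]' >/dev/null;python3 st.py
python3 -m creep '[{"hand":0,"tx":0.004,"ty":0,"tz":0,"spin":0},{"hand":0,"tx":0.004,"ty":0,"tz":0,"spin":0},{"hand":0,"tx":0.002,"ty":0,"tz":0,"spin":0},{"hand":0,"tx":0.002,"ty":0,"tz":0,"spin":0}]' >/dev/null;python3 st.py
python3 -m creep '[{"hand":0,"tx":0.001,"ty":0,"tz":0,"spin":0},{"hand":0,"tx":0.001,"ty":0,"tz":0,"spin":0}]' >/dev/null;python3 st.py
```

```text
t 16.12 xy [-55.8   0.2] z 36.6 rot [-3.142 -0.    -0.119] F [-0.2 -0.4] 0.9 w 0.2
t 16.62 xy [-44.8   1.8] z 36.7 rot [ 3.142  0.    -0.116] F [-0.3 -0.7] -0.3 w 0.3
t 16.88 xy [-43.6   1.9] z 36.6 rot [ 3.141e+00  2.000e-03 -1.160e-01] F [-5.4 -0.2] 3.9 w 0.5
```

```bash
python3 -m creep '[{"hand":0,"tx":0.001,"ty":0,"tz":0,"spin":0},{"hand":0,"tx":0.001,"ty":0,"tz":0,"spin":0}]' >/dev/null;python3 st.py
python3 -m creep '[{"hand":0,"tx":-0.02,"ty":0,"tz":0,"spin":0},{"hand":0,"tx":-0.03,"ty":0,"tz":0,"spin":0},{"hand":0,"tx":0,"ty":0.0,"tz":-0.06,"spin":0},{"hand":0,"tx":-0.03,"ty":0.05,"tz":-0.02,"spin":0},{"hand":0,"tx":-0.02,"ty":0.058,"tz":0,"spin":0}]' >/dev/null
python3 -m creep '[{"hand":0,"tx":-0.01,"ty":0.06,"tz":-0.01,"spin":0},{"hand":0,"tx":0,"ty":0.06,"tz":0,"spin":0},{"hand":0,"tx":0,"ty":0.06,"tz":0,"spin":0},{"hand":0,"tx":0,"ty":0,"tz":0,"spin":0}]' >/dev/null;python3 st.py
python3 - <<'E'
from plant import cams
import cv2,numpy as np
a=cams.capture('top')['color'][115:205,250:350,::-1];b=cams.capture('side')['color'][180:270,190:290,::-1]
cv2.imwrite('pics/z4.png',np.hstack([cv2.resize(i,None,fx=4,fy=4,interpolation=cv2.INTER_CUBIC) for i in(a,b)]))
E
```

```text
t 17.12 xy [-43.4   2.1] z 36.5 rot [ 3.141  0.006 -0.116] F [-12.7   0.8] 8.9 w 0.5
t 18.25 xy [-150.3 -290.1] z 127.0 rot [ 3.14e+00 -2.00e-03 -1.22e-01] F [-0.5  0.5] -0.5 w 0.2
```

View pics/z4.png

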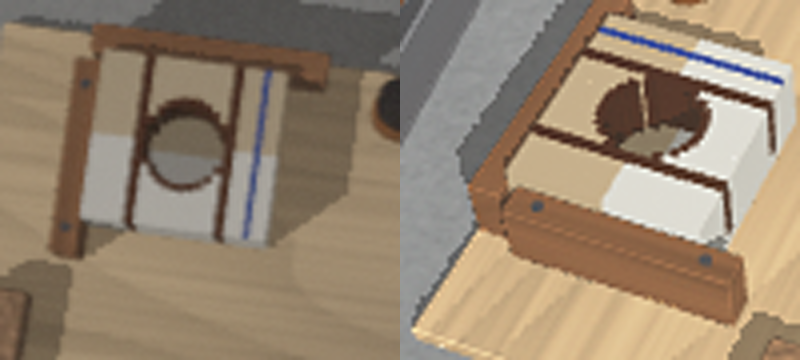

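The blue line runs straight across both halves: (268,70) to (246,238) in the top view and (600,30) to (782,80) in the side view. The brown lines are continuous, no gap shows, and the hand is clear.

```bash
python3 -c "
from plant import close_job
print(close_job())"
```

```text
the job is handed in; nothing more can be done
None
```

The loose half is shut flat against the fixed half and the side stop, the blue and brown lines run straight across both, the hand is clear, and the job was handed in at about 18 s; no verdict came back.

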